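# Hold the nut grinder's lid at pulse

## Robot

A 6-joint arm with a two-finger parallel gripper is mounted at the origin on the work surface. World frame = base frame: x ahead of the robot, y to its left, z up, the work surface at z = 0. Lengths are in m, angles in degrees, forces in N, time in s.
With the tool pointing down it reaches from about 0.35 to 0.875 m from the base axis. Payload 4.2 kg.
Tool frame: the origin (TCP) lies at the very end of the fingers, on their centre line; the grasp point (between the pads) lies 19 mm behind it; z points along the fingers, y is the line along which they close (so a half turn about z gives the same grasp; the last joint's range is limited). The gripper opens to 87 mm and grips with 3 to 60 N. Pads are 19 mm wide; open, the fingers measure 117 mm over their backs; the gripper's body (75 mm by 190 mm) begins 51 mm behind the grasp point.
Start: joints at [-56.058, 22.042, 0.453, 0, -68.411, -14.817], TCP at [0.205, -0.59, 0.223] pointing down, gripper open.
Joint ranges: [-179.83, 179.83], [-69.29, 118.12], [-61.27, 80.66], [-181.25, 117.63], [-171.15, -9.14], [-177.46, 177.46]. Speed limits (degrees/s): [159.86, 159.86, 180, 180, 180, 180].

## Interface

Orientations are given as a 3x3 rotation matrix whose columns are the frame's x, y, z axes.
In Python, from station import sense, cams, r gives the robot as it stands. The module is installed in compiled form; this text tells all that it offers.
- The arm moves only by the tool step_arm, never from a script. Its argument "targets" is text: rows parted by semicolons, each of 4 numbers parted by spaces: the shift along the tool's x, y, z in cm, then the turn about the tool's z in degrees. In form: x y z turn; .... A call has 1 to 12 rows; each row shifts and turns the commanded pose from where the row before left it, along the tool's axes as they then stand; what a row does not reach is not made up. A row lasts 1/12 s, in which the tool goes at most 41.7 mm and 7.16 degrees, less where a joint would pass 70% of its speed; a pose out of reach is approached as far as the arm can. A call with a gripper value outside its range is refused whole. "claw" is the finger opening in cm, from 0 to 8.7, set as the call begins (left out, the last holds). The fingers move at their own pace and stop on an object; the grip force is fixed at half the most. Time passes only in rows, so rows that do not move let the fingers close. It gives the time, the measured TCP pose, the force, the opening and the grip force at its end, in the units of the state.
- sense(): the state, without advancing time (a new reading comes with each control period).
- cams.capture(name): name is "scene" or "top" or "wrist"; returns a dict with "frame" (400x640x3 uint8, blue, green, red), "vertical_fov" (degrees; the focal length in pixels is half the picture's height over the tangent of half this angle, whatever the lens; pixels are square), "cx", "cy" (the principal point, pixels), "eye" and "rotation" of the camera in the world; the wrist camera has in their place "tool_from_camera" (4x4, takes a point from camera to tool coordinates, whose origin is the TCP and whose axes are the flange's). Camera axes: x right, y down, z forward; pixel columns grow to the right and rows downward; lengths in m; the calibration is good to about 2 mm. A picture is of the moment at which its call begins: read the wrist's pose just before it. There is no depth.
- r.finish_job(): hands the job in; it is judged then, once.
The state is a dict: "time_s": time; "joints": joint angles; "joint_velocities": joint speeds; "effort": joint torques, N m; "tcp_pos": TCP position; "ee_rot": TCP orientation; "wrist_force": force on the tool from outside, world axes, zero at the start; "moment": the same for the moment, N m; "gripper_width": opening from 0.0 (shut) to 1.0 (fully open); "gripper_force": force on a finger pad.
Only numpy, scipy, OpenCV 4.12 (cv2) and the standard library are available. Lean on these libraries where they do the work, as an engineer would, in place of code of your own. Each camera call takes 0.05 s, during which the arm holds its last target. There are 200 camera calls.

## Task

Pulse the hazelnuts coarse on the counter grinder: first slide its orange speed grip all the way to the slow end (the end with the single white bar). Then take the lid from the tray, drop it fully home on the grinder with its white bar at the green marks, and twist it clockwise, half way, until the bar stands at the yellow pulse marks, never on to the red marks where it clicks locked. The lid springs back if released, so finish while still gripping it and holding it at yellow; leave the other things where they stand.

Things in the scene. Friction and masses are not known exactly. Their poses are not given: they have to be found in the camera images.
- grinder: Nut grinder, fixed: white motor base 245 (its x) by 180 by 75 mm high, round steel bowl housing 132 mm across, rising to 160 mm. Origin on the counter under the bowl's axis, z up. -x is the front (towards the robot at yaw 0): a flat deck, top 75 mm up, reaching 165 mm ahead of the axis, with the speed slide; +y is the slow side. Stands left or right of the tray, somewhat turned.
- collar (a point): Centre of the black collar's top face, on the bowl's axis, 160 mm above the counter. The lid's plug goes into its 82 mm hole, through a ledge 6 mm thick; two notches in the ledge, 22 mm wide, at the green marks let the lid's lugs through. The bowl below leaves room for the plug.
- green_mark (a point): One of the two green marks (lid goes in here) on the collar face, 60 mm from the axis, at +0.35 rad from the grinder's +x, counter-clockwise from above; the other lies opposite. Each colour has such a pair.
- yellow_mark (a point): One of the two yellow marks (pulse), 60 mm from the axis, at -0.31 rad from the grinder's +x: 0.66 rad clockwise of green. The other lies opposite.
- red_mark (a point): One of the two red marks (locked), 60 mm from the axis, at -0.84 rad from the grinder's +x: 1.19 rad clockwise of green. The other lies opposite.
- speed_slide (a joint): Speed slide, m: 0 = fast end (three orange bars), 0.05 = slow end stop (single white bar). Moves along the grinder's +y against about 1.5 N of friction and stays where left.
- speed_grip (a point): Middle of the top of the orange speed grip, 108 mm above the counter: an upright fin 30 mm along the grinder's x and 14 mm thick along its y, standing 32 mm above the deck on a foot 34 by 22 by 6 mm. Behind it the machine rises: a step to 105 mm high begins 58 mm behind the fin's middle, the bowl 64 mm.
- interlock (a joint): Switch ring in the collar, rad, clockwise, 0 at rest. The lugs, entered at green, reach it after 0.11 rad of lid twist, then it turns with the lid: pulse 0.40 to 0.72 (yellow 0.55); from 0.80 two spring balls resist, 0.95 the click, 1.03 locked (red), 1.14 end stop. Its spring turns ring and lid back with 0.06 N m at 0, 0.15 N m per rad more.
- lid: Loose bayonet lid, 0.13 to 0.21 kg, plug down in the tray. Origin at the middle of the plug's end face (bottom), z up, x along the grip bar; the same after half a turn. Plug 78 mm across, its lowest 8.5 mm tapering to 62; lugs at +x and -x, 14 mm wide, out to 47 mm, 8.5 to 14.5 mm up; black flange 108 mm across, 22 to 32 mm up. Fully home: flange on the collar, origin 138 mm above the counter.
- lid_bar (a point): Middle of the top of the lid's white grip bar, 64 mm above the lid's origin. The bar is 76 mm long along the lid's x, 16 mm thick along its y, 32 mm tall above the flange's black top; white pointer stripes run from its ends to the flange's edge.
- tray: Aluminium tray fixed to the counter, 240 mm (x) by 170 mm, rim 18 mm high, floor 3 mm thick; origin at the centre of its underside. Holds the lid (front half, -x) and the scoop.
- scoop: Small steel scoop in the tray's far half, 28 mm high, 110 mm long along its y, origin at the middle of its underside. Leave alone.
- spice_tin: Steel and red tin, 44 mm diameter, 68 mm high, between grinder and tray; origin at the centre of its foot. Leave alone.
- nut_jar: Closed jar, 80 mm diameter, 105 mm high, behind; origin at the centre of its foot. Leave alone.
- honey_jar: Amber jar, 60 mm diameter, 85 mm high, behind; origin at the centre of its foot. Leave alone.
- ramekin: White ramekin, 76 mm diameter, 42 mm high, behind; origin at the centre of its foot. Leave alone.
- mug: Blue mug, 80 mm diameter, 88 mm high, at the left; origin at the centre of its foot. Leave alone.
- pastry_brush: Wooden pastry brush, 200 mm long along its x, lying at the right; origin at the middle of its underside. Leave alone.
- pastry_box: Closed cardboard pastry box, 150 by 150 by 80 mm, back left; origin at the centre of its underside. Leave alone.
Not all that is in view belongs to the job. What is shaped like the lid but purple or turquoise is not meant.

How it is judged (in metres and radians):
On the way, in this order (a step that is already met when the one before it is completed fails the run):
1. the speed grip is slid to its slow end stop while the lid is still off (value of joint speed_slide above 0.046 m and horizontal distance between lid and collar above 0.1 m), for 0.2 s.
2. the lid is fully home in the collar, not yet twisted to pulse (z of lid in the frame of grinder below 0.1415 m and horizontal distance between lid and collar below 0.005 m and angle between lid's own z axis and vertical below 0.08 rad and value of joint interlock below 0.35 rad), for 0.1 s.
At the end, for the whole second after the job is handed in: Speed slide within 4 mm of its slow stop; lid home in the collar (within 3.5 mm of seated height, 5 mm of the axis, upright within 0.08 rad); switch ring still, between 0.40 and 0.72 rad (bar at yellow within about 0.15 rad), with the fingers gripping the lid by more than 1 N (value of joint speed_slide above 0.046 m and z of lid in the frame of grinder below 0.1415 m and horizontal distance between lid and collar below 0.005 m and angle between lid's own z axis and vertical below 0.08 rad and value of joint interlock between 0.4 and 0.72 rad and velocity of joint interlock between -0.1 and 0.1 rad/s and contact force between the fingers and lid above 1 N); the arm keeps its last pose, push and grip.
It fails at once if the lid is twisted on into the lock click (switch ring past 0.95 rad) (value of joint interlock above 0.95 rad).
It fails at once if another thing on the counter or in the tray is moved by more than 30 mm (distance of any of scoop, spice_tin, nut_jar, honey_jar, ramekin, mug, pastry_brush, pastry_box from where it was at the start of the episode above 0.03 m).
It also fails if it takes over 64 s, if anything falls off the work surface, if the arm or the gripper's body presses on something with over 40 N, if the wrist force passes 120 N, or if a joint passes its speed limit or range.

## Working session

There is one attempt and no reset: what is moved stays moved. The work goes in short steps, Python scripts to look and compute and a tool call to move; the robot and the scene stay as the last step left them, time stands still between calls to the robot, and variables do not carry over. Pictures are saved under pics/ and viewed, at most 10 in all, crops included, and the job is handed in when it is done.

Besides the shell and the picture viewer there is one more tool, called after "Request:" as name(argument=value, ...) on one line, values as JSON. step_arm: Moves the arm, as the interface text tells. Its arguments: {"type":"object","properties":{"targets":{"type":"string"},"claw":{"type":"number"}},"required":["targets"]}

```bash
mkdir -p pics; cat > h.py <<'E'
import numpy as np, cv2
from station import sense, cams, r
def cap(n,fn=None):
    s=sense(); c=cams.capture(n); 
    if n=='wrist':
        T=np.eye(4);T[:3,:3]=s['ee_rot'];T[:3,3]=s['tcp_pos'];T=T@np.array(c['tool_from_camera']);c['eye']=T[:3,3];c['rotation']=T[:3,:3]
    if fn: cv2.imwrite('pics/'+fn,c['frame'])
    c['f']=200/np.tan(np.radians(c['vertical_fov'])/2)
    return c
def ray(c,u,v,z):
    d=np.array(c['rotation'])@np.array([(u-c['cx'])/c['f'],(v-c['cy'])/c['f'],1]); e=np.array(c['eye'])
    return e+d*(z-e[2])/d[2]
def proj(c,p):
    q=np.array(c['rotation']).T@(np.array(p)-np.array(c['eye'])); return q[:2]/q[2]*c['f']+[c['cx'],c['cy']]
E
python3 - <<'E'
from h import *
for n in('scene','top'):
    c=cap(n,n+'.png'); print(n,c['f'],c['cx'],c['cy'],c['eye'],c['rotation'])
    import pickle; pickle.dump(c,open(n+'.pkl','wb'))
s=sense();print(s)
E
```

```text
scene 456.2142420438355 317.00664919395496 202.4644192878874 [1.27816785 0.1317024  1.22092757] [[-0.1844318   0.83227068 -0.522791  ]
 [ 0.98274372  0.16380813 -0.08591671]
 [ 0.01413146 -0.52961534 -0.84812021]]
top 369.61703687312246 315.5301964931593 196.00523801132718 [ 0.52214696 -0.002056    1.09542609] [[ 0.02475222 -0.99742957  0.06724274]
 [-0.99946714 -0.0232589   0.02290088]
 [-0.02127802 -0.06777376 -0.99747379]]
{'time_s': 0.1, 'joints': array([-5.60594968e+01,  2.20869555e+01,  3.88512024e-01, -2.35532819e-02,
       -6.84112489e+01, -1.48175630e+01]), 'joint_velocities': array([-8.57888695e-02, -8.66724234e-07,  2.54077858e-01,  7.34130536e-02,
       -3.69807084e-03,  6.03912286e-02]), 'effort': array([-3.01965592e-04, -3.91689420e+01,  1.87936914e+01,  4.23193395e+00,
        1.34832578e-02, -7.55655174e-05]), 'tcp_pos': array([ 0.20459543, -0.59000562,  0.22157341]), 'ee_rot': array([[-9.44867438e-01, -3.27452224e-01, -7.51788719e-04],
       [-3.27453065e-01,  9.44865728e-01,  1.80169179e-03],
       [ 1.20371413e-04,  1.94853542e-03, -9.99998094e-01]]), 'wrist_force': array([ 0.76434535,  0.14621342, -0.68911058]), 'moment': array([ 0.00829606,  0.00662015, -0.01155584]), 'gripper_force': 0.0, 'gripper_width': 0.9994451803194448}
```

View pics/top.png

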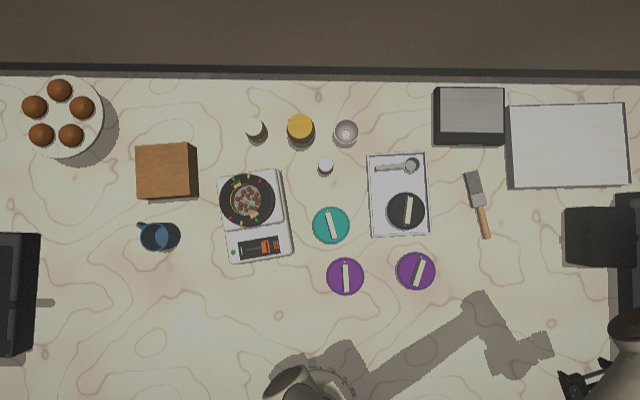

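View pics/scene.png

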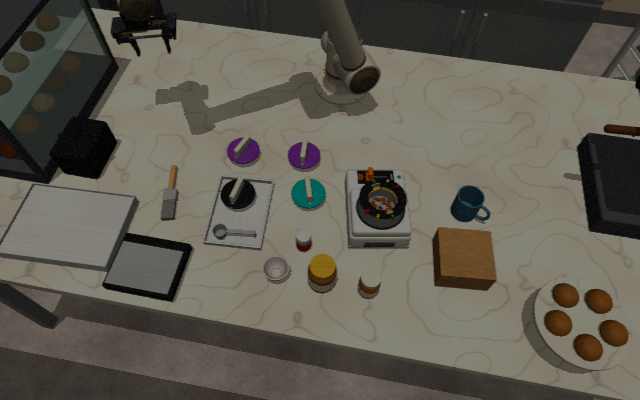

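Lid candidates in the top picture are black in the tray at (406,210), turquoise at (331,226), and purple at (345,276) and (416,271). I choose the black one in the tray. The grinder's bowl is at (247,199) and its orange grip is near (265,246). Next I'll look at a close crop of both.

```bash
python3 - <<'E'
from h import *
a=cv2.imread('pics/top.png')
g=cv2.resize(a[160:270,210:300],None,fx=4.4,fy=5,interpolation=cv2.INTER_CUBIC)
g=cv2.resize(a[160:270,210:300],None,fx=5,fy=5,interpolation=cv2.INTER_CUBIC)
l=cv2.resize(a[180:240,370:430],None,fx=5,fy=5,interpolation=cv2.INTER_CUBIC)
o=np.zeros((550,760,3),np.uint8);o[:,:450]=g;o[:300,460:]=l
cv2.imwrite('pics/crop1.png',o)
E
```

```text
(no output)
```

View pics/crop1.png

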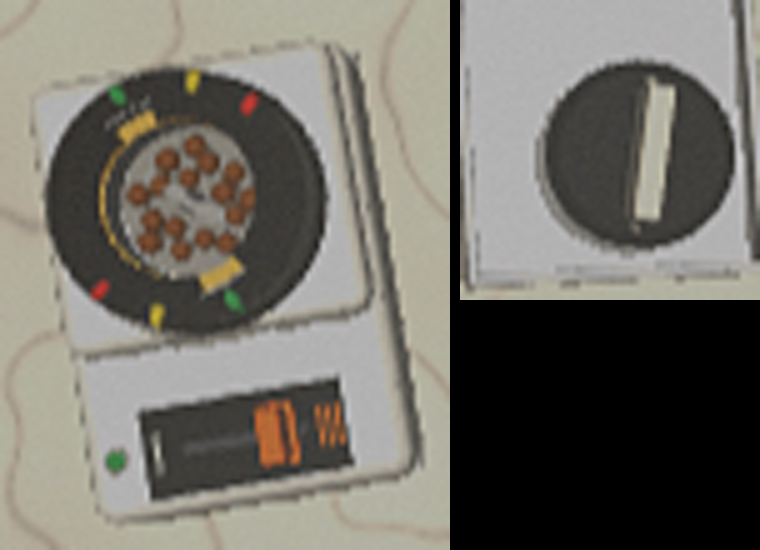

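The crop confirms the black lid with a white bar, centred at (655,150) in the crop. The collar marks are green (118,96)/(232,300), yellow (192,82)/(157,316) and red (249,104)/(100,290). The grip is around (270,433), with the white slow bar at (155,450).

```bash
python3 - <<'E'
from h import *
import pickle
c=pickle.load(open('top.pkl','rb'))
P=lambda u,v,z:ray(c,210+u/5,160+v/5,z)[:2]
L=lambda u,v,z:ray(c,370+(u-460)/5,180+v/5,z)[:2]
m=dict(g=((118,96),(232,300),.35),y=((192,82),(157,316),-.31),r=((249,104),(100,290),-.84))
C=[]
for k,(a,b,o) in m.items():
    A,B=P(*a,.16),P(*b,.16);d=A-B;C.append((A+B)/2);print(k,C[-1],np.hypot(*d)/2,np.degrees(np.arctan2(d[1],d[0])-o))
print('collar',np.mean(C,0))
print('grip',P(268,433,.108),'deck bar',P(155,450,.077),P(330,424,.077))
A,B=L(662,80,.067),L(648,220,.067);d=A-B;print('lid',(A+B)/2,np.hypot(*d),np.degrees(np.arctan2(d[1],d[0])),'flange',L(640,154,.035))
s=pickle.load(open('scene.pkl','rb'))
print('scene proj: lid',proj(s,[*(A+B)/2,.067]),'collar',proj(s,[*np.mean(C,0),.16]),'grip',proj(s,[*P(268,433,.108),.108]))
for n,p in dict(tin=(326,160,.068),honey=(301,123,.085)).items(): print(n,ray(c,*p))
E
```

```text
g [0.57207666 0.19888486] 0.05999746757636062 11.17339617397015
y [0.57158019 0.19895611] 0.060215839190098236 11.379921423358654
r [0.57247749 0.19892895] 0.06042020706420752 11.204687518047283
collar [0.57204478 0.1989233 ]
grip [0.45056388 0.15547741] deck bar [0.43741467 0.22236216] [0.45411344 0.12646868]
lid [ 0.5587973 -0.238072 ] 0.07798609615786257 -5.230711636273318 flange [ 0.55735074 -0.23690987]
scene proj: lid [235.7265264  186.62289469] collar [382.4858963  197.12254251] grip [370.20295167 170.77628578]
tin [ 0.69323958 -0.00531443  0.068     ]
honey [0.79270134 0.06657525 0.085     ]
```

Request:
step_arm(targets="0 0 0 3.9;0 0 0 3.95;-1.93 3.42 0 0;-1.93 3.42 0 0;-1.93 3.42 0 0;-1.93 3.42 0 0;-1.93 3.42 0 0;-1.93 3.42 0 0;-1.93 3.42 0 0;-1.93 3.42 0 0;-1.93 3.42 0 0;-1.93 3.42 0 0", claw=5)

```text
time_s: 1.1
tcp_pos: [0.327, -0.2155, 0.2224]
ee_rot: [[-0.981, -0.195, 0.0], [-0.195, 0.981, 0.0], [-0.0, 0.0, -1.0]]
wrist_force: [1.5, 0.1, 0.3]
gripper_width: 0.575
gripper_force: 0.0
```

Request:
step_arm(targets="-1.93 3.42 0 0;-1.93 3.42 0 0;-1.93 3.42 0 0;-1.93 3.42 0 0;-1.93 3.42 0 0;-1.93 3.42 0 0;-1.93 3.42 0 0;-1.93 3.42 0 0;-1.93 3.42 0 0;-1.93 3.42 0 0;0 0 0 0;0 0 0 0")

```text
time_s: 2.1
tcp_pos: [0.4496, 0.1574, 0.2216]
ee_rot: [[-0.98, -0.198, -0.002], [-0.198, 0.98, -0.001], [0.002, -0.001, -1.0]]
wrist_force: [-0.6, -1.0, -0.4]
gripper_width: 0.577
gripper_force: 0.0
```

```bash
python3 - <<'E'
from h import *
c=cap('wrist','w1.png');s=sense();print(s['time_s'],s['tcp_pos'],s['ee_rot'],s['joints'])
import pickle; pickle.dump(c,open('w1.pkl','wb'))
print(proj(c,[.4506,.1555,.108]),proj(c,[.572,.1989,.16]))
E
```

```text
2.15 [0.44910998 0.15618137 0.22174853] [[-9.80463164e-01 -1.96694308e-01 -1.82574570e-03]
 [-1.96692649e-01  9.80464635e-01 -1.04941769e-03]
 [ 1.99649358e-03 -6.69804629e-04 -9.99997783e-01]] [ 3.88005210e+01  7.44636786e+00 -1.97032668e+01 -2.09809978e-02
 -6.29695674e+01 -1.17447285e+02]
[315.1082956  194.60995847] [336.09871747 351.09845382]
```

View pics/w1.png

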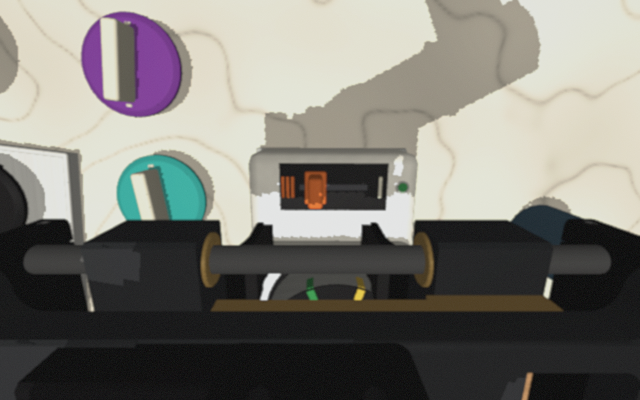

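The wrist view shows the orange grip at (315,189) between the fingers, in line with the prediction. I'll descend over it.

Request:
step_arm(targets="0 0 3 0;0 0 3 0;0 0 3 0;0 0 2.5 0;0 0 1.4 0;0 0 0 0")

```text
time_s: 2.65
tcp_pos: [0.447, 0.1529, 0.0907]
ee_rot: [[-0.981, -0.193, -0.007], [-0.193, 0.981, -0.004], [0.007, -0.003, -1.0]]
wrist_force: [-0.2, -0.4, -0.5]
gripper_width: 0.574
gripper_force: 0.0
```

Request:
step_arm(targets="0 0 0 0;0 0 0 0;0 0 0 0;0 0 0 0;0 0 0 0;0 0 0 0", claw=0.8)

```text
time_s: 3.15
tcp_pos: [0.4498, 0.156, 0.0942]
ee_rot: [[-0.981, -0.196, 0.001], [-0.196, 0.981, 0.001], [-0.001, 0.001, -1.0]]
wrist_force: [-0.4, 1.1, 0.3]
gripper_width: 0.206
gripper_force: 0.0
```

Request:
step_arm(targets="0 0.6 0 0;0 0.6 0 0;0 0.6 0 0;0 0.6 0 0;0 0.6 0 0;0 0.6 0 0;0 0.5 0 0;0 0.3 0 0;0 0.2 0 0;0 0 0 0;0 0 0 0")

```text
time_s: 4.07
tcp_pos: [0.441, 0.1988, 0.0939]
ee_rot: [[-0.98, -0.197, -0.0], [-0.197, 0.98, -0.005], [0.001, -0.005, -1.0]]
wrist_force: [5.2, -10.7, 5.0]
gripper_width: 0.155
gripper_force: 30.0
```

Request:
step_arm(targets="0 0.2 0 0;0 0 0 0;0 0 0 0")

```text
time_s: 4.32
tcp_pos: [0.4408, 0.199, 0.0939]
ee_rot: [[-0.98, -0.197, -0.001], [-0.197, 0.98, -0.008], [0.002, -0.008, -1.0]]
wrist_force: [9.2, -17.5, 5.7]
gripper_width: 0.16
gripper_force: 30.0
```

Request:
step_arm(targets="0 -0.3 0 0;0 0 0 0;0 0 0 0;0 0 0 0;0 0 0 0", claw=5)

```text
time_s: 4.73
tcp_pos: [0.4407, 0.2007, 0.0934]
ee_rot: [[-0.981, -0.196, 0.0], [-0.196, 0.981, 0.0], [-0.0, 0.0, -1.0]]
wrist_force: [0.6, 0.3, 1.4]
gripper_width: 0.448
gripper_force: 0.0
```

Request:
step_arm(targets="0 0 -3 0;0 0 -3 0;0 0 -3 0;0 0 -3 0;0 0 -1 0;0 0 0 0")

```text
time_s: 5.23
tcp_pos: [0.4421, 0.2015, 0.2266]
ee_rot: [[-0.98, -0.196, 0.006], [-0.196, 0.981, 0.005], [-0.006, 0.004, -1.0]]
wrist_force: [0.5, 0.4, 0.0]
gripper_width: 0.571
gripper_force: 0.0
```

```bash
python3 - <<'E'
from h import *
import pickle
c=cap('wrist');s=sense();print(s['time_s'],s['tcp_pos'],s['joints'])
pickle.dump(c,open('w2.pkl','wb'))
f=c['frame'];t=cap('top')['frame']
o=np.zeros((520,800,3),np.uint8)
o[:520,:400]=cv2.resize(f[130:260,250:350],None,fx=4,fy=4)
o[:440,400:760]=cv2.resize(t[160:270,210:300],None,fx=4,fy=4)
cv2.imwrite('pics/w2.png',o)
E
```

```text
5.2833 [0.44090619 0.20075276 0.22426889] [ 4.37175677e+01  8.09194635e+00 -1.85362556e+01 -3.83335021e-02
 -6.32075602e+01 -1.22404719e+02]
```

View pics/w2.png

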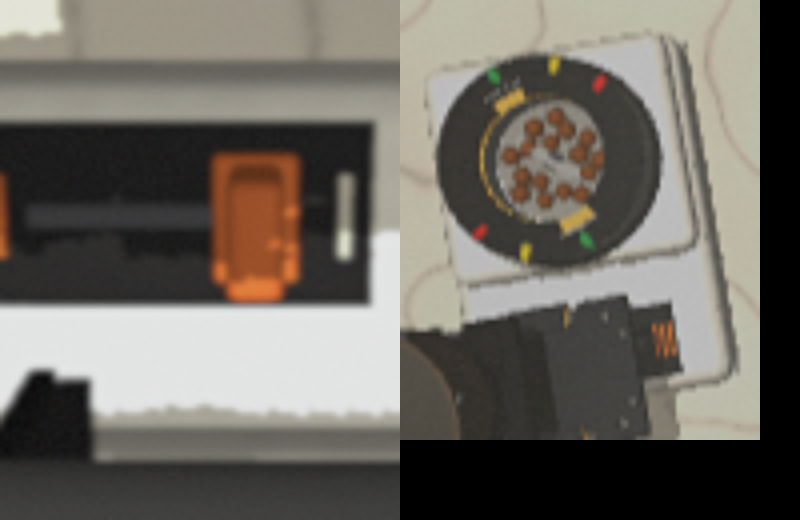

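The slot shows the orange grip up against the white slow-end bar: grip at crop (256,225), bar at (345,215). The motion also stopped hard at 17 N. Now to the lid.

Request:
step_arm(targets="0 0 0 5.5;0 0 0 5.5;0 0 0 5.5;-1.31 -3.55 0 0;-1.31 -3.55 0 0;-1.31 -3.55 0 0;-1.31 -3.55 0 0;-1.31 -3.55 0 0;-1.31 -3.55 0 0;-1.31 -3.55 0 0;-1.31 -3.55 0 0;-1.31 -3.55 0 0")

```text
time_s: 6.33
tcp_pos: [0.5282, -0.1306, 0.221]
ee_rot: [[-0.996, 0.091, -0.005], [0.091, 0.996, 0.0], [0.005, 0.0, -1.0]]
wrist_force: [1.0, -0.1, -0.7]
gripper_width: 0.576
gripper_force: 0.0
```

Request:
step_arm(targets="-1.31 -3.55 0 0;-1.31 -3.55 0 0;-1.31 -3.55 0 0;0 0 2 0;0 0 2 0;0 0 0 0;0 0 0 0;0 0 0 0")

```text
time_s: 7.0
tcp_pos: [0.5587, -0.2384, 0.1834]
ee_rot: [[-0.996, 0.09, -0.001], [0.09, 0.996, -0.0], [0.001, -0.0, -1.0]]
wrist_force: [-0.9, 0.2, 0.5]
gripper_width: 0.574
gripper_force: 0.0
```

```bash
python3 - <<'E'
from h import *
import pickle
c=cap('wrist');s=sense();print(s['time_s'],s['tcp_pos'],s['ee_rot'][:,1],s['joints'])
pickle.dump(c,open('w3.pkl','wb'))
p=pickle.load(open('w2.pkl','rb')); q=ray(p,314,183,.081);d=q[:2]-[.572,.1989];a=np.radians(11.25);print('grip gy',-d[0]*np.sin(a)+d[1]*np.cos(a),d[0]*np.cos(a)+d[1]*np.sin(a))
print(proj(c,[.5588,-.238,.067]))
cv2.imwrite('pics/w3.png',cv2.resize(c['frame'][80:260,210:430],None,fx=3.6,fy=3.3 if 0 else 3.6)[:600])
E
```

```text
7.05 [ 0.55913593 -0.23832023  0.18420375] [ 8.99485505e-02  9.95946254e-01 -5.63571866e-04] [-7.82661098e+00  2.19804655e+01 -5.38031906e+00  3.35922712e-02
 -6.25854119e+01 -8.73494751e+01]
grip gy 0.025128934264431215 -0.12959676177359702
[317.83641271 193.0640581 ]
```

View pics/w3.png

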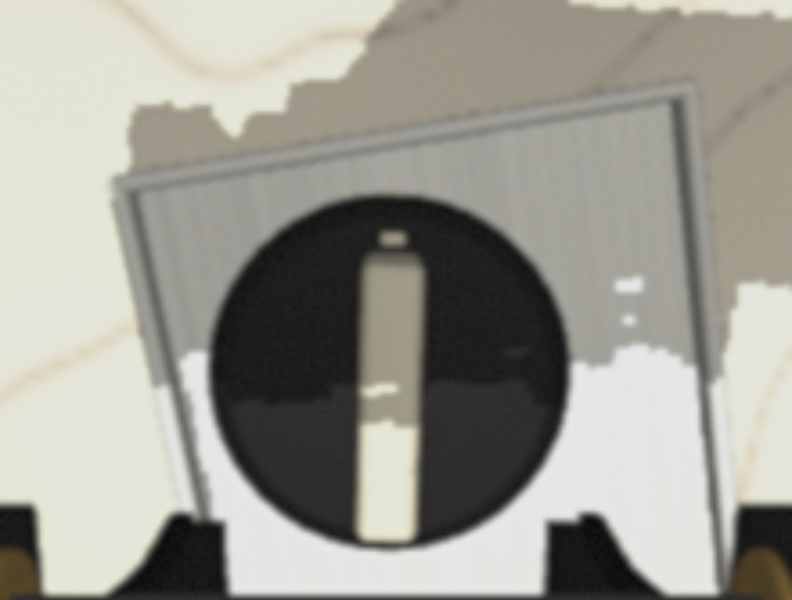

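```bash
python3 - <<'E'
from h import *
import pickle
c=pickle.load(open('w3.pkl','rb'))
A,B=[ray(c,210+u/3.6,80+v/3.6,.067) for u,v in((393,265),(386,540))]
d=(B-A)[:2];m=(A+B)/2;R=sense()['ee_rot'];print(m,np.hypot(*d),np.degrees(np.arctan2(d[1],d[0])), np.degrees(np.arctan2(R[1,1],R[0,1]))-90)
print(R.T@(m-sense()['tcp_pos']))
# tray yaw from front rim and flange centre
C=ray(c,210+390/3.6,80+371/3.6,.035);print('flange',C)
E
```

```text
[ 0.55878732 -0.23768947  0.067     ] 0.07400002701766939 -6.4746223362227076 -5.160648069216194
[0.00051105 0.00066289 0.11720298]
flange [ 0.55588451 -0.23709903  0.035     ]
```

Request:
step_arm(targets="0.1 0.06 3 0.8;0 0 3 0;0 0 3 0;0 0 3 0;0 0 1.5 0;0 0 1 0;0 0 0 0;0 0 0 0")

```text
time_s: 7.72
tcp_pos: [0.5587, -0.2379, 0.0397]
ee_rot: [[-0.995, 0.104, 0.002], [0.104, 0.995, -0.001], [-0.002, -0.0, -1.0]]
wrist_force: [0.5, -0.5, 0.1]
gripper_width: 0.569
gripper_force: 0.0
```

Request:
step_arm(targets="0 0 0 0;0 0 0 0;0 0 0 0;0 0 0 0;0 0 0 0;0 0 0 0;0 0 0 0;0 0 0 0", claw=0.8)

```text
time_s: 8.38
tcp_pos: [0.5577, -0.2379, 0.0388]
ee_rot: [[-0.994, 0.105, 0.0], [0.105, 0.994, -0.0], [-0.0, -0.0, -1.0]]
wrist_force: [-1.0, 1.5, 1.9]
gripper_width: 0.177
gripper_force: 30.0
```

Request:
step_arm(targets="0 0 -0.5 0;0 0 -1 0;0 0 -2 0;0 0 -3 0;0 0 -3 0;0 0 -3 0;0 0 -3 0;0 0 -3 0;0 0 -2.5 0;0 0 0 0;0 0 0 0")

```text
time_s: 9.3
tcp_pos: [0.558, -0.2379, 0.2508]
ee_rot: [[-0.994, 0.105, 0.004], [0.105, 0.994, -0.0], [-0.004, 0.0, -1.0]]
wrist_force: [0.1, 0.3, -3.2]
gripper_width: 0.177
gripper_force: 30.0
```

```bash
python3 - <<'E'
from h import *
s=sense();print(s['time_s'],s['tcp_pos'],s['ee_rot'][:,1],s['wrist_force'],s['moment'],s['joints'])
E
```

```text
9.3 [ 0.55800855 -0.23790069  0.25078129] [1.05163184e-01 9.94454949e-01 2.42532884e-04] [ 0.1299103   0.26752884 -3.16961425] [ 0.04144017  0.10449238 -0.01824768] [-7.82773320e+00  1.91209437e+01  1.62718247e-01 -2.25845633e-02
 -7.08043065e+01 -8.82014827e+01]
```

Request:
step_arm(targets="0 0 0 -6.2;0 0 0 -6.2;0 0 0 -6.2;0 0 0 -6.2;0 0 0 -6.2;0 0 0 -6.3;-1.99 3.05 0 0;-1.99 3.05 0 0;-1.99 3.05 0 0;-1.99 3.05 0 0;-1.99 3.05 0 0;-1.99 3.05 0 0")

```text
time_s: 10.3
tcp_pos: [0.5632, -0.018, 0.2468]
ee_rot: [[-0.855, -0.519, -0.004], [-0.519, 0.855, -0.0], [0.003, 0.002, -1.0]]
wrist_force: [0.9, -0.2, -1.4]
gripper_width: 0.181
gripper_force: 30.0
```

Request:
step_arm(targets="-1.99 3.05 0 0;-1.99 3.05 0 0;-1.99 3.05 0 0;-1.99 3.05 0 0;-1.99 3.05 0 0;-1.99 3.05 0 0;0 0 0 0;0 0 0 0;0 0 0 0;0 0 0 0")

```text
time_s: 11.13
tcp_pos: [0.5712, 0.1978, 0.2477]
ee_rot: [[-0.855, -0.518, -0.002], [-0.518, 0.855, -0.001], [0.002, 0.0, -1.0]]
wrist_force: [0.3, -0.4, -2.5]
gripper_width: 0.181
gripper_force: 30.0
```

```bash
python3 - <<'E'
from h import *
import pickle
s=sense();c=cap('wrist');t=cap('top');print(s['time_s'],s['tcp_pos'],np.degrees(np.arctan2(s['ee_rot'][1,1],s['ee_rot'][0,1])),s['joints'])
pickle.dump(c,open('w4.pkl','wb'));R=s['ee_rot'];p=s['tcp_pos']
# expected lid points in the picture
print('bar',proj(c,p+R@[0,0,-.028]),'ends',proj(c,p+R@[.038,0,-.028]),'flange edge',proj(c,p+R@[.054,0,.004]))
a=np.radians(11.25)
for n,o in(('g',.35+np.pi),('y',-.31+np.pi),('r',-.84+np.pi)): print(n,proj(c,[.572+.06*np.cos(a+o),.1989+.06*np.sin(a+o),.16]))
cv2.imwrite('pics/w4.png',cv2.resize(c['frame'][100:250,220:420],None,fx=4,fy=4))
E
```

```text
11.1333 [0.57119869 0.19780804 0.24769204] 121.2200370581006 [ 3.44261086e+01  1.91948973e+01 -1.78463139e-01 -7.91990437e-03
 -7.07485968e+01 -9.32034516e+01]
bar [317.6266476  264.38995462] ends [317.75938559 187.26896701] flange edge [317.57866487 145.36062428]
g [317.77749755 130.84493357]
y [362.97898956 146.6478563 ]
r [384.54673095 177.01660752]
```

View pics/w4.png

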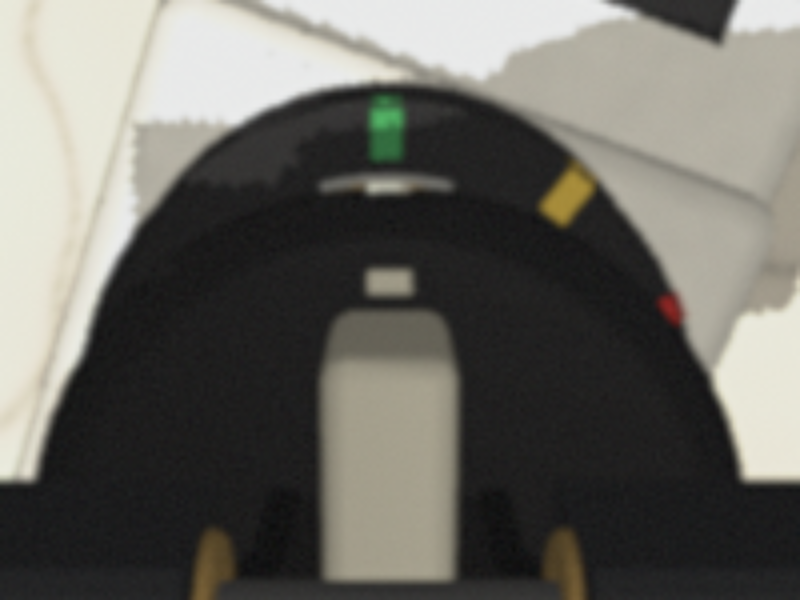

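The view shows the lid in hand with its stripe at crop (389,282), in line with the green mark at (387,128). Yellow is at (568,193). After a 1 mm correction, I'll lower the lid.

Request:
step_arm(targets="-0.12 0 1.5 0;0 0 2 0;0 0 1 0;0 0 0.5 0;0 0 0.5 0;0 0 0.4 0;0 0 0.4 0;0 0 0 0;0 0 0 0")

```text
time_s: 11.98
tcp_pos: [0.5729, 0.1995, 0.1858]
ee_rot: [[-0.855, -0.519, 0.0], [-0.519, 0.855, 0.0], [-0.0, -0.0, -1.0]]
wrist_force: [0.2, -0.1, -1.2]
gripper_width: 0.185
gripper_force: 30.0
```

Request:
step_arm(targets="0 0 0.3 0;0 0 0.3 0;0 0 0.2 0;0 0 0.2 0;0 0 0.1 0;0 0 0 0;0 0 0 0")

```text
time_s: 12.57
tcp_pos: [0.5728, 0.1995, 0.1745]
ee_rot: [[-0.855, -0.519, -0.0], [-0.519, 0.855, -0.0], [0.0, -0.0, -1.0]]
wrist_force: [0.2, -0.6, -2.1]
gripper_width: 0.181
gripper_force: 30.0
```

Request:
step_arm(targets="0 0 0.1 0;0 0 0.1 0;0 0 0.1 0;0 0 0 0;0 0 0 0;0 0 0 0")

```text
time_s: 13.07
tcp_pos: [0.573, 0.1996, 0.1738]
ee_rot: [[-0.854, -0.52, 0.002], [-0.52, 0.854, 0.0], [-0.002, -0.001, -1.0]]
wrist_force: [-3.0, -0.6, 5.6]
gripper_width: 0.18
gripper_force: 30.0
```

Seated: z matches 0.174 under about 8 N of push. Now I'll twist clockwise towards yellow.

Request:
step_arm(targets="0 0 0 2;0 0 0 3;0 0 0 3;0 0 0 3;0 0 0 3;0 0 0 3;0 0 0 3;0 0 0 3;0 0 0 3;0 0 0 2;0 0 0 2;0 0 0 0")

```text
time_s: 14.07
tcp_pos: [0.574, 0.1995, 0.1737]
ee_rot: [[-1.0, -0.023, 0.004], [-0.023, 1.0, 0.0], [-0.004, 0.0, -1.0]]
wrist_force: [-1.2, -0.4, 6.6]
gripper_width: 0.183
gripper_force: 30.0
```

Request:
step_arm(targets="0 0 0 2;0 0 0 2;0 0 0 2;0 0 0 1.7;0 0 0 0;0 0 0 0;0 0 0 0;0 0 0 0")

```text
time_s: 14.73
tcp_pos: [0.574, 0.1995, 0.1738]
ee_rot: [[-0.994, 0.11, 0.004], [0.11, 0.994, 0.0], [-0.004, 0.001, -1.0]]
wrist_force: [-0.3, -1.2, 5.7]
gripper_width: 0.181
gripper_force: 30.0
```

```bash
python3 - <<'E'
from h import *
import pickle
s=sense();c=cap('wrist');print(s['time_s'],s['tcp_pos'],np.degrees(np.arctan2(s['ee_rot'][1,1],s['ee_rot'][0,1])),s['wrist_force'],s['moment'],s['gripper_force'],s['gripper_width'])
pickle.dump(c,open('w5.pkl','wb'))
cv2.imwrite('pics/w5.png',cv2.resize(c['frame'][100:250,220:420],None,fx=4,fy=4))
E
```

```text
14.7333 [0.57399463 0.19953941 0.17376621] 83.68102699008462 [-0.25472398 -1.22399295  5.73425301] [-0.40851521  0.22649582  0.16479467] 30.011945706792176 0.18128236066754266
```

View pics/w5.png

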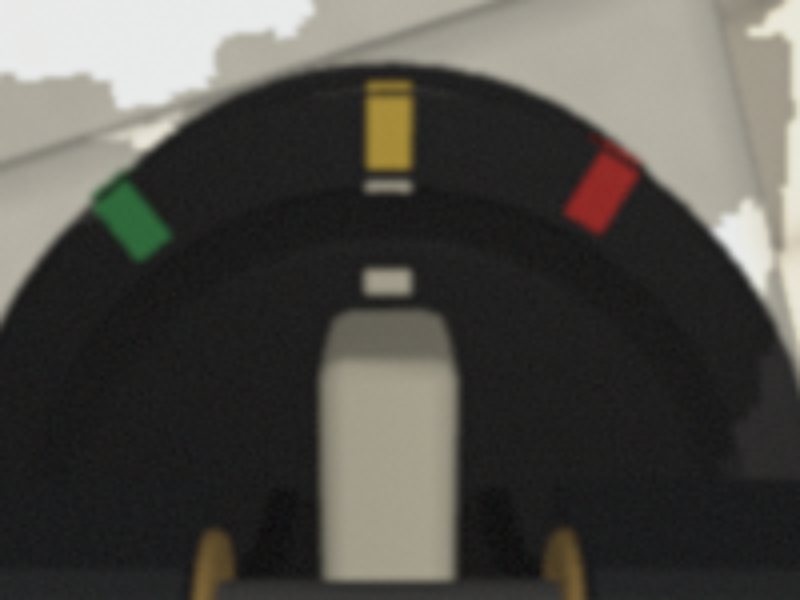

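The bar stripe at (388,282) points straight at the yellow mark at (389,127). The lid is flush, the grip force is 30 N, and the moment of 0.16 N m matches the ring's spring. Handing in.

```bash
python3 -c "
from station import r
print(r.finish_job())"
```

```text
the job is handed in; nothing more can be done
None
```

I handed the job in at about 15 s of the 64 s allowed: the speed grip is at its slow stop, and the lid is fully home and held under grip at the yellow pulse marks. The hand-in returned no verdict, so I don't know the score.

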